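# Put the punch dies away and hang up the ear muffs

## Task

The punching job is finished, so clear the bench: open the top drawer of the small cabinet, put every die left on the bench into a free pocket of its own in the drawer, lying flat like those already there, and then shut the drawer fully. Hang the ear muffs over the rail by their head-band, upright with one cup on each side of the bar, and leave everything else where it is.

Things in the scene. Friction and masses are not known exactly. Their poses are not given: they have to be found in the camera images.
- drawer (a joint): how far the top drawer of the small cabinet is pulled out, m: 0 shut, 0.16 at its stop, where all its pockets stand clear of the cabinet; about 2 N of friction, stays where it is left
- cabinet: small fixed bench-top cabinet, 268 wide, 260 deep, 155 high; origin under the middle of its front edge; x points into it (drawers pull out along -x), y to the left seen from the robot, z up. The lower drawer is locked and not used; the top drawer's front spans 86 to 150 mm above the bench
- drawer_handle (a point): middle of the top drawer's handle, moving with it: a level round bar 10 mm thick, 120 mm long, along the cabinet's front, 125 mm above the bench; the drawer front is 30 mm behind the bar's back, the cabinet's top 30 mm higher. Axes as the cabinet's (pull along -x, bar along y)
- drawer_grid (a point): floor centre of the top drawer's pocket grid, 92 mm above the bench, moving with it, axes as the cabinet's. 8 square pockets 58 mm inside: rows at x = -0.0305, 0.0305, columns at y = -0.0915, -0.0305, 0.0305, 0.0915. Above the floor: 3 mm dividers 25 mm high, side walls 28 mm, drawer front (59.5 mm in front of this point) 58 mm
- rail_mid (a point): middle of the hanging rail's bar: round, 14 mm in diameter, level along y, 260 mm long between two fixed posts of 16 mm diameter, axis 165 mm above the bench, top of the posts 172 mm
- muffs: ear muffs, rigid, 0.24 kg, standing on their two cups; origin on the bench midway between the cups, y from cup to cup, x across the head-band, z up. Cups 60 x 39 x 80 mm high, 98 mm apart inside, 190 mm overall. The head-band arches from cup to cup; the pad at its top is 24 mm thick in x, 60 mm long in y, from z = 0.144 (underside, which rests on the bar) to z = 0.160 (top): grip it across x
- oil_bottle: cutting-oil bottle, 60 mm in diameter, 170 mm high; origin under its base; leave alone
- wrench: spanner 220 mm long lying on the bench; leave alone
- flat_bar: punched steel flat bar 50 x 260 x 10 mm lying on the bench; leave alone
- die1: loose die to be put away, standing on the bench at the start, may be absent (None): round steel punch die: plain cylinder 42 mm in diameter, 28 mm high, with a 21 mm hole in its top; 0.24 kg; origin at the centre of its underside, z up when it lies flat
- die2: loose die to be put away, standing on the bench at the start, may be absent (None): round steel punch die: plain cylinder 42 mm in diameter, 28 mm high, with a 21 mm hole in its top; 0.24 kg; origin at the centre of its underside, z up when it lies flat
- die3: loose die to be put away, standing on the bench at the start, may be absent (None): round steel punch die: plain cylinder 42 mm in diameter, 28 mm high, with a 21 mm hole in its top; 0.24 kg; origin at the centre of its underside, z up when it lies flat
- die4: loose die to be put away, standing on the bench at the start, may be absent (None): round steel punch die: plain cylinder 42 mm in diameter, 28 mm high, with a 21 mm hole in its top; 0.24 kg; origin at the centre of its underside, z up when it lies flat
- die5: loose die to be put away, standing on the bench at the start, may be absent (None): round steel punch die: plain cylinder 42 mm in diameter, 28 mm high, with a 21 mm hole in its top; 0.24 kg; origin at the centre of its underside, z up when it lies flat
- stock1: die already in a pocket of the top drawer, may be absent (None): round steel punch die: plain cylinder 42 mm in diameter, 28 mm high, with a 21 mm hole in its top; 0.24 kg; origin at the centre of its underside, z up when it lies flat
- stock2: die already in a pocket of the top drawer, may be absent (None): round steel punch die: plain cylinder 42 mm in diameter, 28 mm high, with a 21 mm hole in its top; 0.24 kg; origin at the centre of its underside, z up when it lies flat
- stock3: die already in a pocket of the top drawer, may be absent (None): round steel punch die: plain cylinder 42 mm in diameter, 28 mm high, with a 21 mm hole in its top; 0.24 kg; origin at the centre of its underside, z up when it lies flat
- stock4: die already in a pocket of the top drawer, may be absent (None): round steel punch die: plain cylinder 42 mm in diameter, 28 mm high, with a 21 mm hole in its top; 0.24 kg; origin at the centre of its underside, z up when it lies flat
- stock5: die already in a pocket of the top drawer, may be absent (None): round steel punch die: plain cylinder 42 mm in diameter, 28 mm high, with a 21 mm hole in its top; 0.24 kg; origin at the centre of its underside, z up when it lies flat

How it is judged:
On the way, in this order (a step that is already met when the one before it is completed fails the run):
1. the top drawer is open (at least 120 mm) (value of joint drawer above 0.12 m), for 0.2 s.
2. every die from the bench lies flat in its own pocket of the open drawer (value of joint drawer above 0.12 m and z of die1 in the frame of drawer_grid between -0.006 and 0.006 m and x of die1 in the frame of drawer_grid between -0.058 and 0.058 m and y of die1 in the frame of drawer_grid between -0.119 and 0.119 m and angle between each of die1, die2, die3, die4, die5's own z axis and vertical below 0.2 rad and z of die2 in the frame of drawer_grid between -0.006 and 0.006 m and x of die2 in the frame of drawer_grid between -0.058 and 0.058 m and y of die2 in the frame of drawer_grid between -0.119 and 0.119 m and z of die3 in the frame of drawer_grid between -0.006 and 0.006 m and x of die3 in the frame of drawer_grid between -0.058 and 0.058 m and y of die3 in the frame of drawer_grid between -0.119 and 0.119 m and z of die4 in the frame of drawer_grid between -0.006 and 0.006 m and x of die4 in the frame of drawer_grid between -0.058 and 0.058 m and y of die4 in the frame of drawer_grid between -0.119 and 0.119 m and z of die5 in the frame of drawer_grid between -0.006 and 0.006 m and x of die5 in the frame of drawer_grid between -0.058 and 0.058 m and y of die5 in the frame of drawer_grid between -0.119 and 0.119 m), for 0.2 s.
3. the drawer is shut (within 8 mm) (value of joint drawer below 0.008 m), for 0.2 s.
At the end, for the whole second after the job is handed in: The drawer is shut within 8 mm; every die, old and new, lies flat (0.2 rad) on the floor of a drawer pocket of its own; the ear muffs hang at rest on the rail bar by the pad of the head-band, a cup on each side, within 0.4 rad of upright (value of joint drawer below 0.008 m and z of die1 in the frame of drawer_grid between -0.006 and 0.006 m and x of die1 in the frame of drawer_grid between -0.058 and 0.058 m and y of die1 in the frame of drawer_grid between -0.119 and 0.119 m and angle between each of die1, die2, die3, die4, die5, stock1, stock2, stock3, stock4, stock5's own z axis and vertical below 0.2 rad and z of die2 in the frame of drawer_grid between -0.006 and 0.006 m and x of die2 in the frame of drawer_grid between -0.058 and 0.058 m and y of die2 in the frame of drawer_grid between -0.119 and 0.119 m and z of die3 in the frame of drawer_grid between -0.006 and 0.006 m and x of die3 in the frame of drawer_grid between -0.058 and 0.058 m and y of die3 in the frame of drawer_grid between -0.119 and 0.119 m and z of die4 in the frame of drawer_grid between -0.006 and 0.006 m and x of die4 in the frame of drawer_grid between -0.058 and 0.058 m and y of die4 in the frame of drawer_grid between -0.119 and 0.119 m and z of die5 in the frame of drawer_grid between -0.006 and 0.006 m and x of die5 in the frame of drawer_grid between -0.058 and 0.058 m and y of die5 in the frame of drawer_grid between -0.119 and 0.119 m and z of stock1 in the frame of drawer_grid between -0.006 and 0.006 m and x of stock1 in the frame of drawer_grid between -0.058 and 0.058 m and y of stock1 in the frame of drawer_grid between -0.119 and 0.119 m and z of stock2 in the frame of drawer_grid between -0.006 and 0.006 m and x of stock2 in the frame of drawer_grid between -0.058 and 0.058 m and y of stock2 in the frame of drawer_grid between -0.119 and 0.119 m and z of stock3 in the frame of drawer_grid between -0.006 and 0.006 m and x of stock3 in the frame of drawer_grid between -0.058 and 0.058 m and y of stock3 in the frame of drawer_grid between -0.119 and 0.119 m and z of stock4 in the frame of drawer_grid between -0.006 and 0.006 m and x of stock4 in the frame of drawer_grid between -0.058 and 0.058 m and y of stock4 in the frame of drawer_grid between -0.119 and 0.119 m and z of stock5 in the frame of drawer_grid between -0.006 and 0.006 m and x of stock5 in the frame of drawer_grid between -0.058 and 0.058 m and y of stock5 in the frame of drawer_grid between -0.119 and 0.119 m and contact force between muffs and rail above 0.5 N and z of rail_mid in the frame of muffs between 0.1 and 0.16 m and y of rail_mid in the frame of muffs between -0.055 and 0.055 m and angle between muffs's own z axis and vertical below 0.4 rad and linear speed of muffs below 0.03 m/s); the robot touches nothing.
It fails at once if the oil bottle is pushed or knocked over (moved more than 3 cm) (distance of oil_bottle from where it was at the start of the episode above 0.03 m).
It fails at once if the spanner is pushed or knocked over (moved more than 3 cm) (distance of wrench from where it was at the start of the episode above 0.03 m).
It fails at once if the flat bar is pushed or knocked over (moved more than 3 cm) (distance of flat_bar from where it was at the start of the episode above 0.03 m).
Of die1, die2, die3, die4, die5 only 3 to 5 are there at a start; the rules pass over those that are not, and their reading is None.
Of stock1, stock2, stock3, stock4, stock5 only 2 to 3 are there at a start; the rules pass over those that are not, and their reading is None.
At some moment in a run one of die1, die2, die3, die4, die5 may be knocked a few centimetres aside while the robot is not near it.
It also fails if it takes over 210 s, if anything falls off the work surface, if the arm or the gripper's body presses on something with over 40 N, if the wrist force passes 120 N, or if a joint passes its speed limit or range.

## Robot

A 6-joint arm with a two-finger parallel gripper is mounted at the origin on the work surface. World frame = base frame: x ahead of the robot, y to its left, z up, the work surface at z = 0. Lengths are in m, angles in rad, forces in N, time in s.
With the tool pointing down it reaches from about 0.3 to 0.85 m from the base axis. Payload 4.2 kg.
Tool frame: the origin (TCP) lies midway between the tips of the shut fingers; the grasp point (between the pads) lies 19 mm behind it (r.grip_point_offset is the distance from the TCP to the grasp point, in m); z points along the fingers, y is the line along which they close (so a half turn about z gives the same grasp; the last joint's range is limited). The gripper opens to 91 mm and grips with 3 to 60 N. Pads are 32 mm wide; open, the fingers measure 118 mm over their backs; the gripper's body (76 mm by 178 mm) begins 60 mm behind the grasp point.
Start: joints at [-1.191, 0.32, 1.565, -0, 1.257, -0.02], TCP at [0.224, -0.53, 0.214] pointing down, gripper open.
Joint ranges: [-3.11, 3.11], [-0.84, 2.01], [0.21, 2.61], [-1.34, 4.49], [0.05, 2.63], [-2.56, 2.56]. Speed limits (rad/s): [2.57, 2.57, 3.14, 3.14, 3.14, 3.14].

## Interface

Orientations are given as a 3x3 rotation matrix whose columns are the frame's x, y, z axes.
In Python, from plant import r, optics, workorder gives the robot as it stands.
- The arm moves only by the shell command python3 -m creep 'ROWS' [OPENING] [FORCE]. ROWS is JSON, a list of rows, each a list of 6 numbers: the shift along the world's x, y, z in m, then the turn, a rotation vector about the world's x, y, z in degrees. A call has 1 to 20 rows; each row is the pose to reach, as a shift and turn from the pose commanded when the call began; what a row does not reach only later rows make up. A row lasts 1/8 s, in which the tool goes at most 62.5 mm and 10.7 degrees, less where a joint would pass 70% of its speed; a pose out of reach is approached as far as the arm can. A call with a gripper value outside its range is refused whole. OPENING is the closure, from -1 (fully open) to 1 (shut), set as the call begins (- or left out, the last holds). The fingers move at their own pace and stop on an object; FORCE is the grip in N (left out, the last holds). Time passes only in rows, so rows that repeat a pose let the fingers close. It gives the time, the measured TCP pose, the force, the opening and the grip force at its end, in the units of the state.
- r.state(): the state, without advancing time (a new reading comes with each control period).
- optics.snapshot(name): name is "scene" or "top" or "wrist"; returns a dict with "frame" (420x560x3 uint8, blue, green, red), "depth" (420x560 float32, m along the optical axis (not along the pixel's ray), 0 where there is no reading), "fx", "fy", "cx", "cy" (pixels), "dist_coeffs" ([k1, k2, p1, p2, k3] as OpenCV has them; the pictures are not rectified), "T" (4x4, takes a point from camera to world coordinates). Camera axes: x right, y down, z forward; pixel columns grow to the right and rows downward; lengths in m; the calibration is good to about 2 mm. A picture is of the moment at which its call begins.
- workorder.job_done(): hands the job in; it is judged then, once.
Trained networks look in the newest picture that a camera, given by its name, has taken for a name from the list of things; names that differ only in an ending like _2 or _b are one class to them, and where a whole thing is asked for, a point or a joint stands for the part that bears it (a point fixed in the world has none). Each returns a list of dicts, best first, with "score" (0 to 1); they miss things now and then, are a little off and sometimes report something else, mostly with a low value. They report only what shows in the picture. A call takes as long as a camera call.
- optics.trace(name, camera): "mask" (420x560 bool, what is visible of it) and "point" ([column, row] in pixels, amid what is visible of it).
The state is a dict: "t": time; "q": joint angles; "dq": joint speeds; "joint_torque": joint torques, N m; "ee_pos": TCP position; "eef_rot": TCP orientation; "contact_force": force on the tool from outside, world axes, zero at the start; "moment": the same for the moment, N m; "opening": finger opening in m; "gripper_force": force on a finger pad.
Only numpy, scipy, OpenCV 4.12 (cv2) and the standard library are available. Lean on these libraries where they do the work, as an engineer would, in place of code of your own. Each camera call takes 0.05 s, during which the arm holds its last target. There are 200 camera calls.

## Working session

There is one attempt and no reset: what is moved stays moved. The work goes in short steps, Python scripts to look and compute and a shell command to move; the robot and the scene stay as the last step left them, time stands still between calls to the robot, and variables do not carry over. Pictures are saved under pics/ and viewed, at most 14 in all, crops included, and the job is handed in when it is done.

```bash
ls; mkdir -p pics
cat > h.py <<'E'
import numpy as np, cv2, sys
from plant import r, optics, workorder
def snap(c, save=None):
    s=optics.snapshot(c)
    if save: cv2.imwrite('pics/'+save+'.png', s['frame'])
    return s
def world(s, px, d=None, plane=None):
    """pixels -> world using depth d or plane z"""
    px=np.atleast_2d(np.asarray(px,float))
    K=np.array([[s['fx'],0,s['cx']],[0,s['fy'],s['cy']],[0,0,1]])
    n=cv2.undistortPoints(px.reshape(-1,1,2),K,np.array(s['dist_coeffs'])).reshape(-1,2)
    ray=np.c_[n,np.ones(len(n))]; T=np.array(s['T'])
    if plane is not None:
        w=ray@T[:3,:3].T; d=(plane-T[2,3])/w[:,2]
    return (ray*np.reshape(d,(-1,1)))@T[:3,:3].T+T[:3,3]
def cloud(s, mask):
    v,u=np.nonzero(mask&(s['depth']>0))
    return world(s,np.c_[u,v],s['depth'][v,u])
E
python3 - <<'E'
from h import *
for c in ['scene','top']:
    s=snap(c,c+'0')
    print(c,np.round(s['T'],3).tolist(),s['fx'])
    for n in ['die1','stock1','muffs','oil_bottle','wrench','flat_bar','cabinet','drawer_handle','rail_mid']:
        try: L=optics.trace(n,c)
        except Exception as e: print(n,e); continue
        for o in L:
            p=cloud(s,o['mask'])
            if len(p)==0: continue
            print(n,round(o['score'],2),np.round(o['point']),len(p),'med',np.round(np.median(p,0),3),'lo',np.round(np.percentile(p,3,axis=0),3),'hi',np.round(np.percentile(p,97,axis=0),3))
E
```

```text
pics
scene [[0.885, 0.368, -0.286, 0.981], [0.465, -0.721, 0.513, -0.909], [-0.017, -0.587, -0.809, 1.391], [0.0, 0.0, 0.0, 1.0]] 440.26132863085405
die1 0.6 [227. 262.] 117 med [ 0.438 -0.308  0.026] lo [ 0.422 -0.326  0.003] hi [ 0.457 -0.291  0.034]
die1 0.55 [210. 290.] 90 med [ 0.439 -0.419  0.024] lo [ 0.422 -0.436  0.004] hi [ 0.454 -0.405  0.033]
die1 0.51 [241. 245.] 94 med [ 0.434 -0.221  0.025] lo [ 0.418 -0.236  0.003] hi [ 0.453 -0.203  0.033]
muffs 0.89 [314. 222.] 814 med [ 0.662 -0.072  0.078] lo [ 0.632 -0.126  0.013] hi [0.688 0.046 0.162]
oil_bottle 0.93 [281. 117.] 369 med [0.289 0.389 0.085] lo [0.263 0.375 0.006] hi [0.309 0.413 0.17 ]
oil_bottle 0.24 [310. 298.] 303 med [ 0.752 -0.287  0.008] lo [ 0.655 -0.3    0.001] hi [ 0.845 -0.272  0.014]
wrench 0.53 [308. 295.] 286 med [ 0.743 -0.287  0.008] lo [ 0.653 -0.3    0.002] hi [ 0.844 -0.271  0.014]
flat_bar 0.77 [205. 340.] 1335 med [ 0.518 -0.58   0.01 ] lo [ 0.488 -0.694 -0.001] hi [ 0.543 -0.448  0.015]
flat_bar 0.26 [283. 118.] 363 med [0.289 0.39  0.086] lo [0.261 0.375 0.013] hi [0.309 0.412 0.17 ]
cabine
[... 1335 characters left out ...]
0.336  0.165] lo [ 0.597 -0.472  0.001] hi [ 0.679 -0.196  0.174]
wrench 0.67 [338. 137.] 352 med [ 0.753 -0.285  0.007] lo [ 0.645 -0.3    0.001] hi [ 0.846 -0.266  0.012]
flat_bar 0.66 [433. 209.] 1476 med [ 0.515 -0.566  0.01 ] lo [ 0.491 -0.688  0.005] hi [ 0.539 -0.443  0.014]
flat_bar 0.17 [157. 169.] 1660 med [0.607 0.232 0.133] lo [0.528 0.145 0.092] hi [0.699 0.322 0.153]
cabinet 0.92 [125. 140.] 12135 med [0.69  0.311 0.156] lo [0.544 0.163 0.047] hi [0.854 0.472 0.16 ]
drawer_handle 0.85 [158. 168.] 1874 med [0.606 0.232 0.132] lo [0.528 0.145 0.082] hi [0.7   0.325 0.153]
rail_mid 0.75 [381. 159.] 1240 med [ 0.641 -0.361  0.127] lo [ 0.597 -0.496 -0.002] hi [ 0.705 -0.197  0.174]
```

Run:
```python
import cv2,numpy as np
a=cv2.imread('pics/top0.png'); b=cv2.imread('pics/scene0.png')
cv2.imwrite('pics/topL.png',cv2.resize(a,(800,600),interpolation=cv2.INTER_CUBIC))
cv2.imwrite('pics/sceneL.png',cv2.resize(b[60:390,140:500],(655,600),interpolation=cv2.INTER_CUBIC))
```

```text
(no output)
```

View pics/topL.png

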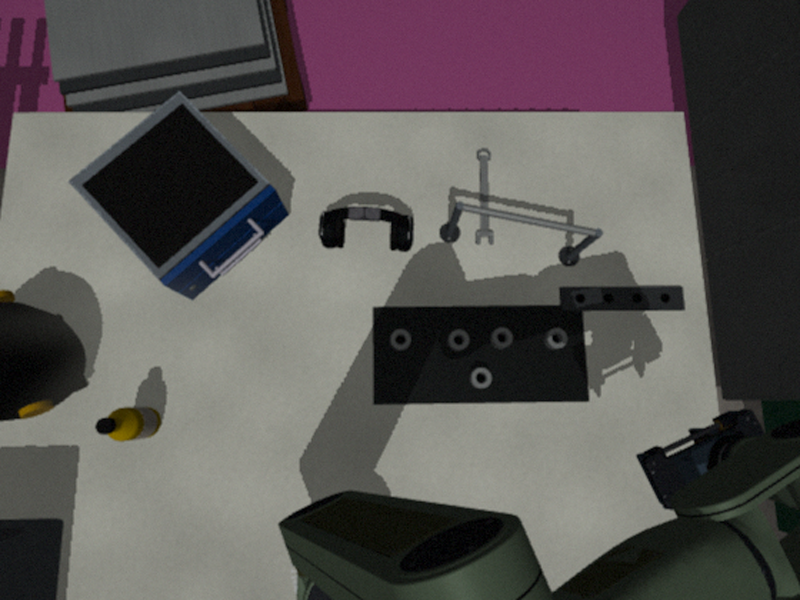

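Run:
```python
from h import *
np.set_printoptions(suppress=True,precision=4)
for c in ['top','scene']:
    s=snap(c)
    # cabinet top plane
    o=optics.trace('cabinet',c)[0]; p=cloud(s,o['mask']); q=p[np.abs(p[:,2]-0.156)<0.008]
    rect=cv2.minAreaRect(q[:,:2].astype(np.float32)*1000); print(c,'cabtop',rect, 'z',np.median(q[:,2]),[x.tolist() for x in np.round(cv2.boxPoints(rect))])
    o=optics.trace('drawer_handle',c)[0]; p=cloud(s,o['mask'])
    full=cloud(s,np.ones(s['depth'].shape,bool))
    # drawer front: all pts, in fitted axis
    for lo,hi in [(.128,.14),(.14,.16)]:
        q=p[(p[:,2]>lo)&(p[:,2]<hi)]
        rect=cv2.minAreaRect(q[:,:2].astype(np.float32)*1000); print('drawer',lo,hi,len(q),rect)
    # muffs
    o=optics.trace('muffs',c)[0]; p=cloud(s,o['mask']); q=p[p[:,2]>.152]
    print('muffs top',len(q),q.mean(0),q.min(0),q.max(0)); 
    xy=p[:,:2]; u,sv,vt=np.linalg.svd(xy-xy.mean(0),full_matrices=False); print('axis',vt[0], np.degrees(np.arctan2(vt[0][1],vt[0][0])), cv2.minAreaRect((xy*1000).astype(np.float32)))
    # rail
    q=full[(np.abs(full[:,2]-.17)<.006)&(full[:,0]>.55)&(full[:,0]<.75)&(full[:,1]<-.17)&(full[:,1]>-.55)]
    m=q[:,:2].mean(0); u,sv,vt=np.linalg.svd(q[:,:2]-m,full_matrices=False); t=(q[:,:2]-m)@vt[0]
    print('rail',len(q),m,vt[0],np.degrees(np.arctan2(vt[0][1],vt[0][0])),'ends',m+vt[0]*t.min(),m+vt[0]*t.max(),'zmax',np.percentile(q[:,2],[5,50,95]))
```

```text
top cabtop ((711.4847412109375, 327.4834899902344), (280.8121337890625, 268.68804931640625), 43.13029861450195) z 0.1569994268109114 [[517.0, 330.0], [701.0, 133.0], [906.0, 325.0], [722.0, 522.0]]
drawer 0.128 0.14 373 ((596.6257934570312, 219.63815307617188), (42.797359466552734, 265.27655029296875), 43.13597869873047)
drawer 0.14 0.16 709 ((616.456787109375, 237.41433715820312), (18.815753936767578, 266.66827392578125), 43.375789642333984)
muffs top 247 [ 0.6525 -0.0317  0.1584] [ 0.6397 -0.0687  0.1521] [0.6673 0.0059 0.1658]
axis [-0.0534 -0.9986] -93.05908415236458 ((671.9363403320312, -29.02526092529297), (202.0324249267578, 98.29720306396484), 86.92780303955078)
rail 543 [ 0.6346 -0.3335] [0.2057 0.9786] 78.12932924008084 ends [ 0.6064 -0.4677] [ 0.6626 -0.2003] zmax [0.1661 0.1706 0.1739]
scene cabtop ((0.0, 0.0), (0.0, 0.0), 0.0) z nan [[0.0, 0.0], [0.0, 0.0], [0.0, 0.0], [0.0, 0.0]]
drawer 0.128 0.14 113 ((609.2793579101562, 211.9493865966797), (50.63811492919922, 260.97735595703125), 46.16483688354492)
drawer 0.14 0.16 282 ((622.826416015625, 235.84320068359375), (20.859113693237305, 274.41424560546875), 43.38112258911133)
muffs top 96 [ 0.6603 -0.0388  0.1589] [ 0.6491 -0.074   0.1522] [0.6714 0.0009 0.1663]
axis [-0.0791 -0.9969] -94.53453524381719 ((657.3462524414062, -37.663597106933594), (185.52407836914062, 60.576725006103516), 87.08458709716797)
rail 339 [ 0.6381 -0.3445] [-0.2088 -0.978 ] -102.05117969481854 ends [ 0.6684 -0.2024] [ 0.6116 -0.4685] zmax [0.1667 0.1712 0.1748]
  return _methods._mean(a, axis=axis, dtype=dtype,
  ret = ret.dtype.type(ret / rcount)
```

View pics/sceneL.png

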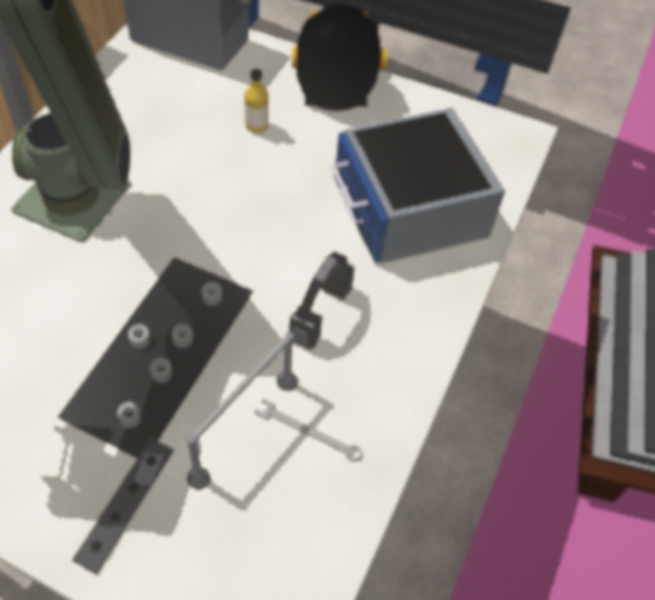

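The top picture (800x600) shows five dies on the black mat at about (400,339), (458,340), (502,337), (556,338) and (481,378). The muffs are at (366,225), the rail runs (455,207) to (600,233), and the cabinet stands turned about 43° with its handle at (232,248). The scene picture agrees.

Run:
```python
from h import *
np.set_printoptions(suppress=True,precision=4)
st=r.state(); R=np.array(st['eef_rot']); p=np.array(st['ee_pos']); print(st['t'],p,R.tolist(),st['opening'],r.grip_point_offset)
s=snap('wrist'); T=np.array(s['T']); print('cam in tool', R.T@(T[:3,3]-p), (R.T@T[:3,:3]).tolist(), s['fx'])
# handle: points in cabinet axes from top and scene
for c in ['top','scene']:
    s=snap(c); p=cloud(s,np.ones(s['depth'].shape,bool))
    yaw=np.radians(43.1); ex=np.array([np.cos(yaw),np.sin(yaw)]); ey=np.array([-ex[1],ex[0]])
    q=p[(p[:,0]>.5)&(p[:,0]<.72)&(p[:,1]>.1)&(p[:,1]<.36)&(p[:,2]>.115)&(p[:,2]<.175)]
    X=q[:,:2]@ex; Y=q[:,:2]@ey
    e=np.arange(X.min(),X.max(),.005)
    for a in e:
        m=(X>=a)&(X<a+.005)
        if m.sum()>5: print(c,round(a,4),m.sum(),'y',np.percentile(Y[m],[3,97]),'z',np.percentile(q[m,2],[50,97]))
```

```text
1.4 [ 0.2238 -0.5297  0.214 ] [[0.9211444694993501, 0.3892208448000744, 1.6848659931781468e-05], [0.3892208436489913, -0.9211444612287214, -0.00012812812392408131], [-3.435008686106765e-05, 0.00012458236237296, -0.9999999916496531]] 0.09104923630420728 0.0188
cam in tool [ 0.0736  0.0003 -0.1717] [[-0.0004257939884861921, -0.9649164585786923, -0.26255674941511636], [0.9999997818705809, -0.0005434294462244159, 0.000375424061083056], [-0.0005049339244225717, -0.26255653229045706, 0.9649164794910179]] 329.81467790906737
top 0.5637 103 y [-0.304  -0.1874] z [0.1289 0.1329]
top 0.5687 76 y [-0.3089 -0.1879] z [0.1297 0.1334]
top 0.5737 20 y [-0.31   -0.1847] z [0.1284 0.1321]
top 0.5787 13 y [-0.3103 -0.1843] z [0.1294 0.1344]
top 0.5837 15 y [-0.31  -0.184] z [0.1285 0.1321]
top 0.5887 11 y [-0.3103 -0.1856] z [0.1301 0.1341]
top 0.5937 15 y [-0.3119 -0.1856] z [0.1292 0.132 ]
top 0.5987 63 y [-0.3129 -0.116 ] z [0.1305 0.1514]
top 0.6037 622 y [-0.372 -0.123] z [0.1388 0.1523]
top 0.6087 181 y [-0.3728 -0.1215] z [0.1504 0.1543]
top 0.6137 187 y [-0.3753 -0.1242] z [0.1506 0.1535]
top 0
[... 2865 characters left out ...]
cene 0.6906 37 y [-0.311  -0.1674] z [0.1572 0.1629]
scene 0.6956 38 y [-0.3004 -0.1666] z [0.156  0.1612]
scene 0.7006 33 y [-0.2978 -0.1691] z [0.1557 0.1619]
scene 0.7056 28 y [-0.29   -0.1798] z [0.1562 0.1614]
scene 0.7106 26 y [-0.284  -0.1804] z [0.1562 0.16  ]
scene 0.7156 26 y [-0.2832 -0.1829] z [0.1565 0.1613]
scene 0.7206 28 y [-0.2754 -0.1854] z [0.156  0.1605]
scene 0.7256 17 y [-0.2753 -0.2006] z [0.1574 0.1595]
scene 0.7306 16 y [-0.2648 -0.1962] z [0.1551 0.1584]
scene 0.7356 16 y [-0.2608 -0.1996] z [0.1556 0.1606]
scene 0.7406 11 y [-0.258  -0.2104] z [0.1567 0.1618]
scene 0.7456 14 y [-0.2534 -0.2079] z [0.1569 0.1605]
scene 0.7506 10 y [-0.2448 -0.2128] z [0.1574 0.1619]
```

```bash
python3 -m creep '[[0.01,0.02,0.07,0,0,10],[0.03,0.06,0.08,0,0,20],[0.055,0.11,0.08,0,0,30],[0.08,0.165,0.08,0,0,40],[0.11,0.22,0.08,0,0,50],[0.135,0.275,0.08,0,0,60],[0.165,0.33,0.08,0,0,70],[0.19,0.385,0.08,0,0,80],[0.22,0.44,0.08,0,0,90],[0.245,0.495,0.08,0,0,100],[0.27,0.55,0.08,0,0,110.2],[0.3,0.6,0.08,0,0,110.2],[0.33,0.65,0.08,0,0,110.2],[0.353,0.70,0.08,0,0,110.2],[0.363,0.735,0.08,0,0,110.2],[0.363,0.735,0.08,0,0,110.2],[0.363,0.735,0.08,0,0,110.2]]' 0.3
cat > hd.py <<'E'
from h import *
np.set_printoptions(suppress=True,precision=4)
import sys
s=snap('wrist',sys.argv[1]); p=cloud(s,np.ones(s['depth'].shape,bool))
st=r.state(); print('tcp',np.array(st['ee_pos']),st['opening'])
yaw=np.radians(43.1); ex=np.array([np.cos(yaw),np.sin(yaw)]); ey=np.array([-ex[1],ex[0]])
X=p[:,:2]@ex;Y=p[:,:2]@ey
f=(Y>-.37)&(Y<-.13)&(p[:,2]>.115)&(p[:,2]<.14)&(X<.592)&(X>.4)
print('bar',f.sum(),np.percentile(X[f],[5,50,95]),np.percentile(Y[f],[1,50,99]),np.percentile(p[f,2],[50,97]))
if f.sum()>10: 
  c=np.polyfit(Y[f],X[f],1); print('slope',c, 'yaw', 43.1-np.degrees(np.arctan(c[0])))
L=optics.trace('drawer_handle','wrist')
for o in L[:2]: print(o['score'],o['point'])
E
python3 hd.py w1
```

```text
t: 3.68
ee_pos: [0.5865, 0.2048, 0.2938]
eef_rot: [[-0.683, 0.73, -0.0], [0.73, 0.683, -0.001], [-0.0, -0.001, -1.0]]
contact_force: [0.0, -0.6, -0.0]
opening: 0.032
gripper_force: 0.0
tcp [0.5866 0.2044 0.2941] 0.03226569712498888
bar 1375 [0.5672 0.5725 0.588 ] [-0.312  -0.2424 -0.1842] [0.1301 0.1319]
slope [0.0043 0.5751] yaw 42.85358242775493
0.66 [329.7, 146.4]
```

View pics/w1.png

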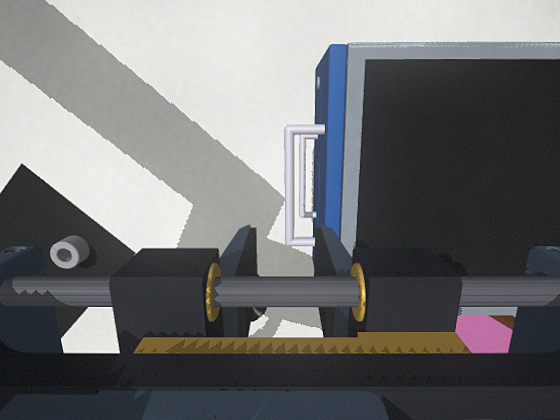

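The wrist picture shows the handle bar at columns 285–295, rows 125–245. The fingers are above it, within 3 mm of the bar.

```bash
python3 -m creep '[[0.002,0.002,-0.04,0,0,0],[0.002,0.002,-0.09,0,0,0],[0.002,0.002,-0.13,0,0,0],[0.002,0.002,-0.16,0,0,0],[0.002,0.002,-0.18,0,0,0],[0.002,0.002,-0.187,0,0,0],[0.002,0.002,-0.187,0,0,0]]' 0.42 && python3 -m creep '[[0,0,0,0,0,0],[0,0,0,0,0,0],[0,0,0,0,0,0],[0,0,0,0,0,0]]' 1 30
```

```text
t: 4.65
ee_pos: [0.589, 0.2067, 0.1074]
eef_rot: [[-0.683, 0.731, 0.0], [0.731, 0.683, 0.0], [-0.0, 0.0, -1.0]]
contact_force: [0.6, -1.1, 0.5]
opening: 0.0266
gripper_force: 0.0
t: 5.15
ee_pos: [0.5893, 0.2074, 0.108]
eef_rot: [[-0.684, 0.73, 0.002], [0.73, 0.684, 0.0], [-0.001, 0.001, -1.0]]
contact_force: [0.1, -0.6, 5.2]
opening: 0.0093
gripper_force: 30.0
```

```bash
python3 -m creep '[[-0.015,-0.014,0,0,0,0],[-0.035,-0.033,0,0,0,0],[-0.055,-0.0515,0,0,0,0],[-0.075,-0.070,0,0,0,0],[-0.095,-0.089,0,0,0,0],[-0.108,-0.101,0,0,0,0],[-0.1155,-0.108,0,0,0,0],[-0.1155,-0.108,0,0,0,0],[-0.1155,-0.108,0,0,0,0]]'  && python3 -m creep '[[0,0,0,0,0,0],[0,0,0,0,0,0],[0,0,0.03,0,0,0],[0,0,0.07,0,0,0],[-0.01,-0.02,0.12,0,0,0],[-0.03,-0.06,0.17,0,0,-10],[-0.04,-0.09,0.20,0,0,-20],[-0.04,-0.09,0.2,0,0,-20]]' 0.35
```

```text
t: 6.28
ee_pos: [0.4742, 0.0985, 0.108]
eef_rot: [[-0.684, 0.73, 0.002], [0.73, 0.684, -0.002], [-0.003, 0.001, -1.0]]
contact_force: [1.8, -4.4, 9.1]
opening: 0.0089
gripper_force: 30.0
t: 7.28
ee_pos: [0.4336, 0.0083, 0.309]
eef_rot: [[-0.39, 0.921, 0.004], [0.921, 0.39, 0.0], [-0.001, 0.004, -1.0]]
contact_force: [0.6, -0.7, -0.6]
opening: 0.0297
gripper_force: 0.0
```

```bash
cat > look.py <<'E'
from h import *
import sys
np.set_printoptions(suppress=True,precision=4)
s=snap('top'); p=cloud(s,np.ones(s['depth'].shape,bool))
yaw=np.radians(43.1); ex=np.array([np.cos(yaw),np.sin(yaw)]); ey=np.array([-ex[1],ex[0]])
for o in optics.trace('die1','top'):
    q=cloud(s,o['mask']); q=q[q[:,2]>.02]
    if len(q)<20: continue
    b=(q.min(0)+q.max(0))/2
    c=q.mean(0); print(round(o['score'],2),np.round(o['point']),len(q),'mean',c,'mid',b,'cab',round(c[:2]@ex,4),round(c[:2]@ey,4))
E
python3 look.py
python3 - <<'E'
from h import *
s=snap('wrist','w2'); t=snap('top','t2'); cv2.imwrite('pics/t2c.png',cv2.resize(t['frame'][80:300,60:420],(800,489),interpolation=cv2.INTER_CUBIC))
st=r.state(); print(st['ee_pos'])
E
```

```text
0.74 [388. 237.] 137 mean [ 0.4313 -0.4167  0.0276] mid [ 0.4304 -0.4173  0.0265] cab 0.0302 -0.599
0.69 [322. 238.] 128 mean [ 0.4299 -0.2166  0.0278] mid [ 0.4295 -0.2167  0.0276] cab 0.1659 -0.4519
0.65 [333. 265.] 132 mean [ 0.3531 -0.2591  0.0279] mid [ 0.353  -0.26    0.0273] cab 0.0808 -0.4305
0.51 [352. 237.] 133 mean [ 0.4331 -0.3053  0.0278] mid [ 0.4327 -0.3047  0.0269] cab 0.1076 -0.5188
0.44 [280. 240.] 129 mean [ 0.4319 -0.0994  0.0278] mid [ 0.432  -0.0994  0.0267] cab 0.2475 -0.3677
[0.43272515 0.01012067 0.30515736]
```

View pics/t2c.png

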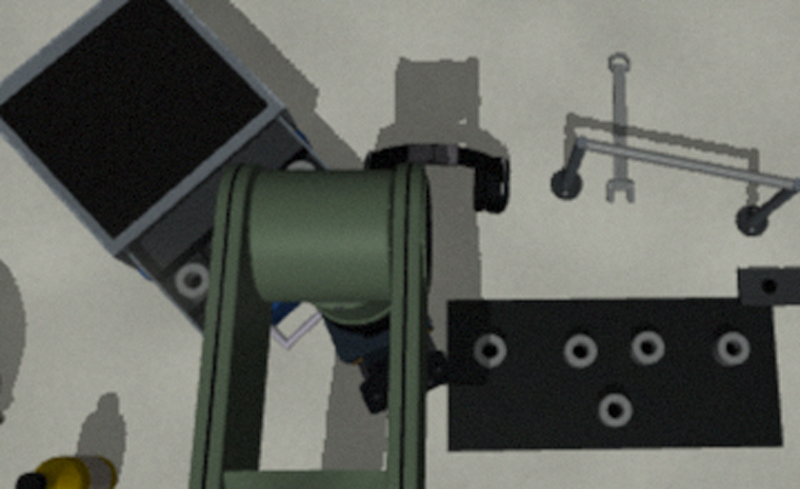

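View pics/w2.png

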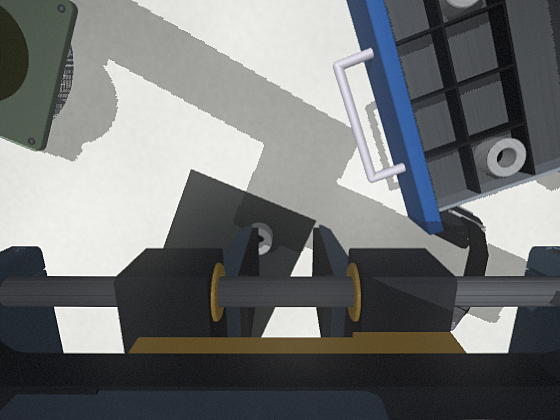

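The top crop shows the drawer open and stock dies at about (193,280) and (300,165), partly hidden by the arm. The wrist view also shows stock at (505,157) and (463,0). Next I move over the first die, which also clears the view of the drawer.

```bash
python3 -m creep '[[0,-0.02,0,0,0,-10],[0,-0.04,0,0,0,-20],[0,-0.06,0,0,0,-30],[0,-0.08,-0.02,0,0,-40],[0,-0.1,-0.05,0,0,-50],[0,-0.11,-0.08,0,0,-60],[0,-0.11,-0.10,0,0,-70],[0,-0.11,-0.12,0,0,-70],[0,-0.11,-0.12,0,0,-70],[0,-0.11,-0.12,0,0,-70]]' -0.4
python3 - <<'E'
from h import *
np.set_printoptions(suppress=True,precision=4)
s=snap('wrist','w3'); st=r.state(); print(st['ee_pos'],np.array(st['eef_rot'])[:,0],st['opening'])
for o in optics.trace('die1','wrist'):
    q=cloud(s,o['mask']); q=q[q[:,2]>.015]
    if len(q)>20: print('wrist',round(o['score'],2),np.round(o['point']),len(q),q.mean(0),(np.percentile(q,1,axis=0)+np.percentile(q,99,axis=0))/2,np.percentile(q[:,2],90))
t=snap('top','t3'); cv2.imwrite('pics/t3c.png',cv2.resize(t['frame'][90:250,40:240],(700,560),interpolation=cv2.INTER_CUBIC))
p=cloud(t,np.ones(t['depth'].shape,bool))
yaw=np.radians(43.0); ex=np.array([np.cos(yaw),np.sin(yaw)]); ey=np.array([-ex[1],ex[0]])
X=p[:,:2]@ex;Y=p[:,:2]@ey
f=(p[:,2]>.09)&(p[:,2]<.16)&(Y>-.4)&(Y<-.1)&(X<.64)
for a in np.arange(.38,.63,.005):
    m=f&(X>=a)&(X<a+.005)
    if m.sum()>5: print(round(a,3),m.sum(),np.percentile(Y[m],[2,98]),np.percentile(p[m,2],[10,50,95]))
for n in ['stock1','die1']:
  for o in optics.trace(n,'top'):
    q=cloud(t,o['mask']); q=q[q[:,2]>.02]
    if len(q)>20:
        c=q.mean(0); print(n,round(o['score'],2),np.round(o['point']),len(q),c,'z90',np.percentile(q[:,2],90),'cab',round(c[:2]@ex,4),round(c[:2]@ey,4))
E
```

```text
t: 8.72
ee_pos: [0.4336, -0.1002, 0.1869]
eef_rot: [[0.729, 0.684, -0.0], [0.684, -0.729, 0.0], [-0.0, -0.0, -1.0]]
contact_force: [-0.6, 0.1, 0.9]
opening: 0.0635
gripper_force: 0.0
[ 0.4339 -0.1004  0.1873] [0.7294 0.6841 0.0004] 0.06357457988277222
wrist 0.93 [335. 325.] 761 [ 0.362  -0.2502  0.0297] [ 0.3993 -0.1827  0.1491] 0.02966705315779633
wrist 0.62 [284. 188.] 1039 [ 0.4352 -0.098   0.028 ] [ 0.4352 -0.098   0.0236] 0.02967050741702385
0.405 72 [-0.3083 -0.1884] [0.1257 0.1285 0.1319]
0.41 91 [-0.3093 -0.1856] [0.128  0.1299 0.1333]
0.415 35 [-0.3126 -0.1847] [0.1253 0.1283 0.1322]
0.42 13 [-0.312  -0.1857] [0.1275 0.1292 0.1318]
0.425 13 [-0.3119 -0.1855] [0.1275 0.1292 0.1326]
0.43 12 [-0.3122 -0.1847] [0.1268 0.1289 0.1319]
0.435 14 [-0.3114 -0.185 ] [0.1279 0.1295 0.1325]
0.44 13 [-0.3114 -0.138 ] [0.1276 0.1306 0.1331]
0.445 686 [-0.3747 -0.1198] [0.0984 0.1281 0.1514]
0.45 194 [-0.377  -0.1215] [0.1479 0.1503 0.1532]
0.455 205 [-0.3754 -0.12  ] [0.1483 0.1505 0.1533]
0.46 91 [-0.3756 -0.1208] [0.1478 0.1498 0.1529]
0.47 8 [-0.3541 -0.1245] [0.1172 0.1182 0.1216]
0.47
[... 1419 characters left out ...]
  -0.1153] [0.0911 0.093  0.1281]
0.62 362 [-0.3781 -0.115 ] [0.0915 0.1514 0.1578]
0.625 342 [-0.3763 -0.1174] [0.0915 0.1531 0.1578]
stock1 0.69 [147. 211.] 247 [0.5083 0.2569 0.1141] z90 0.12236218436299909 cab 0.5469 -0.1588
stock1 0.49 [196. 159.] 212 [0.6359 0.1313 0.1132] z90 0.12155182592349605 cab 0.5546 -0.3377
die1 0.71 [351. 238.] 124 [ 0.4335 -0.3046  0.0278] z90 0.030333480963606597 cab 0.1094 -0.5184
die1 0.47 [336. 263.] 126 [ 0.3525 -0.2592  0.0281] z90 0.030617330682689015 cab 0.081 -0.43
die1 0.47 [387. 238.] 134 [ 0.4314 -0.4161  0.0275] z90 0.03058687319450202 cab 0.0317 -0.5985
die1 0.42 [324. 239.] 64 [ 0.4267 -0.2257  0.0281] z90 0.03136375724192682 cab 0.1582 -0.4561
```

View pics/t3c.png

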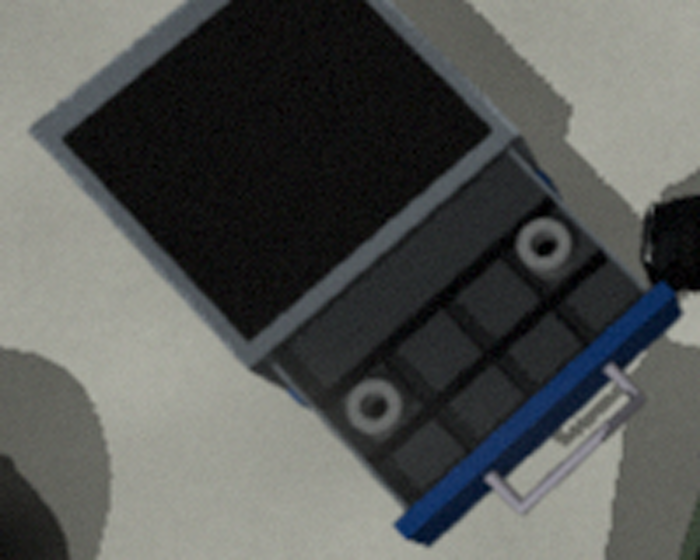

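The crop shows stock in the back row's two end pockets. The six others are free: the back middle two and the whole front row. Picking die A.

```bash
python3 -m creep '[[0,0.002,-0.05,0,0,0],[0,0.002,-0.1,0,0,0],[0,0.002,-0.14,0,0,0],[0,0.002,-0.16,0,0,0],[0,0.002,-0.168,0,0,0],[0,0.002,-0.168,0,0,0]]' -0.4 && python3 -m creep '[[0,0,0,0,0,0],[0,0,0,0,0,0],[0,0,0,0,0,0],[0,0,0,0,0,0],[0,0,0.03,0,0,0],[0,0,0.08,0,0,0],[0,0,0.13,0,0,0],[0,0,0.19,0,0,0],[0,0,0.21,0,0,0],[0,0,0.21,0,0,0]]' 1 35
```

```text
t: 9.72
ee_pos: [0.4336, -0.0988, 0.0192]
eef_rot: [[0.73, 0.683, 0.0], [0.683, -0.73, -0.0], [0.0, 0.0, -1.0]]
contact_force: [0.0, 0.1, 0.1]
opening: 0.0639
gripper_force: 0.0
t: 10.98
ee_pos: [0.4337, -0.0988, 0.2299]
eef_rot: [[0.73, 0.683, 0.003], [0.683, -0.73, -0.001], [0.001, 0.002, -1.0]]
contact_force: [-0.7, -0.2, -4.7]
opening: 0.0407
gripper_force: 35.0
```

```bash
python3 -m creep '[[0.015,0.05,0,0,0,0],[0.035,0.1,0,0,0,0],[0.055,0.15,0,0,0,0],[0.075,0.2,0,0,0,0],[0.095,0.25,0,0,0,0],[0.112,0.295,0,0,0,0],[0.119,0.3175,0,0,0,0],[0.119,0.3175,0,0,0,0],[0.119,0.3175,0,0,0,0]]'
python3 - <<'E'
from h import *
np.set_printoptions(suppress=True,precision=4)
s=snap('wrist','w4'); st=r.state(); tp=np.array(st['ee_pos']); print(tp)
yaw=np.radians(43.0); ex=np.array([np.cos(yaw),np.sin(yaw)]); ey=np.array([-ex[1],ex[0]])
p=cloud(s,np.ones(s['depth'].shape,bool)); X=p[:,:2]@ex;Y=p[:,:2]@ey
f=(p[:,2]>.112)&(p[:,2]<.12)&(X>.47)&(X<.59)&(Y>-.36)&(Y<-.13)
print('tcp cab',tp[:2]@ex,tp[:2]@ey,f.sum())
hx,e=np.histogram(X[f],np.arange(.47,.595,.003)); print([(round(a,3),int(b)) for a,b in zip(e,hx) if b>25])
hy,e=np.histogram(Y[f],np.arange(-.36,-.13,.003)); print([(round(a,3),int(b)) for a,b in zip(e,hy) if b>25])
for n in ['stock1']:
  for o in optics.trace(n,'wrist'):
    q=cloud(s,o['mask']); c=q.mean(0); print(o['score'],o['point'],len(q),c[:2]@ex,c[:2]@ey,c[2])
E
```

```text
t: 12.1
ee_pos: [0.5515, 0.2175, 0.2281]
eef_rot: [[0.73, 0.683, -0.002], [0.683, -0.73, -0.002], [-0.003, -0.0, -1.0]]
contact_force: [-0.1, 0.1, -3.8]
opening: 0.0406
gripper_force: 35.0
[0.5517 0.2173 0.2285]
tcp cab 0.5516612564699569 -0.2173127403476565 3698
[(np.float64(0.521), 193), (np.float64(0.524), 578), (np.float64(0.527), 43), (np.float64(0.53), 49), (np.float64(0.533), 55), (np.float64(0.536), 65), (np.float64(0.539), 101), (np.float64(0.542), 94), (np.float64(0.545), 76), (np.float64(0.548), 121), (np.float64(0.551), 91), (np.float64(0.554), 109), (np.float64(0.557), 95), (np.float64(0.56), 112), (np.float64(0.563), 105), (np.float64(0.566), 107), (np.float64(0.569), 123), (np.float64(0.572), 90), (np.float64(0.575), 83), (np.float64(0.578), 84), (np.float64(0.581), 154), (np.float64(0.584), 948), (np.float64(0.587), 151)]
[(np.float64(-0.36), 40), (np.float64(-0.357), 46), (np.float64(-0.354), 47), (np.float64(-0.351), 80), (np.float64(-0.348), 90), (np.float64(-0.345), 61), (np.float64(-0.342), 61), (np.float64(-0.339), 53), (np.float64(-0.336), 61), (np.float64(-0.3
[... 568 characters left out ...]
(-0.249), 211), (np.float64(-0.192), 44), (np.float64(-0.189), 246), (np.float64(-0.186), 28), (np.float64(-0.183), 39), (np.float64(-0.18), 48), (np.float64(-0.177), 42), (np.float64(-0.174), 45), (np.float64(-0.171), 44), (np.float64(-0.168), 36), (np.float64(-0.165), 58), (np.float64(-0.162), 62), (np.float64(-0.159), 68), (np.float64(-0.156), 61), (np.float64(-0.153), 70), (np.float64(-0.15), 65), (np.float64(-0.147), 44), (np.float64(-0.144), 38), (np.float64(-0.141), 36), (np.float64(-0.138), 32), (np.float64(-0.135), 27)]
0.76 [422.7, 191.9] 2184 0.560457394430145 -0.33681970340530837 0.11470665519378398
0.7 [225.2, 201.0] 2043 0.5521569338473459 -0.160779265392581 0.11440034746140232
```

View pics/w4.png

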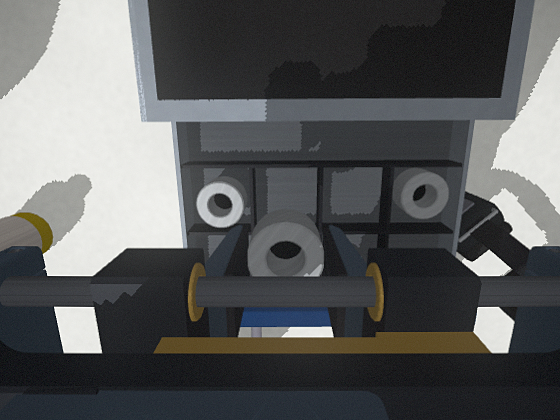

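The held die at (286,240) hangs over the free back pocket beside the left stock die. I lower and release it, then go to die B.

```bash
python3 -m creep '[[0.003,0.001,-0.04,0,0,0],[0.003,0.001,-0.075,0,0,0],[0.003,0.001,-0.098,0,0,0],[0.003,0.001,-0.106,0,0,0],[0.003,0.001,-0.106,0,0,0]]' && python3 -m creep '[[0,0,0,0,0,0],[0,0,0,0,0,0],[0,0,0.0,0,0,0],[0,0,0.03,0,0,0],[0,0,0.08,0,0,0],[0,0,0.12,0,0,0],[-0.015,-0.05,0.12,0,0,0],[-0.035,-0.11,0.12,0,0,0],[-0.055,-0.165,0.12,0,0,0],[-0.075,-0.22,0.12,0,0,0],[-0.09,-0.27,0.12,0,0,0],[-0.105,-0.325,0.12,0,0,0],[-0.116,-0.375,0.12,0,0,0],[-0.122,-0.435,0.12,0,0,0],[-0.122,-0.435,0.12,0,0,0]]' -0.3
cat > nx.py <<'E'
from h import *
np.set_printoptions(suppress=True,precision=4)
yaw=np.radians(43.0); ex=np.array([np.cos(yaw),np.sin(yaw)]); ey=np.array([-ex[1],ex[0]]); g=np.array([.524,-.249])
for c in ['top','wrist']:
    s=snap(c)
    for n in ['die1']+(['stock1'] if c=='top' else []):
      for o in optics.trace(n,c):
        q=cloud(s,o['mask'])
        if len(q)<20: continue
        zt=np.percentile(q[:,2],90); q=q[q[:,2]>zt-.006]; w=q.mean(0); w[:2]=(q.min(0)+q.max(0))[:2]/2
        print(c,n,round(o['score'],2),len(q),'ring',w,'grid',np.array([w[:2]@ex,w[:2]@ey])-g)
st=r.state(); print(st['t'],np.array(st['ee_pos']),st['opening'])
E
python3 nx.py
```

```text
t: 12.82
ee_pos: [0.5555, 0.2193, 0.1234]
eef_rot: [[0.731, 0.683, 0.0], [0.683, -0.731, -0.0], [0.0, 0.0, -1.0]]
contact_force: [0.3, -0.4, -2.2]
opening: 0.0407
gripper_force: 35.0
t: 14.7
ee_pos: [0.4328, -0.2186, 0.2433]
eef_rot: [[0.734, 0.679, 0.001], [0.679, -0.734, -0.001], [-0.0, 0.002, -1.0]]
contact_force: [-0.3, 0.2, -0.5]
opening: 0.0594
gripper_force: 0.0
top die1 0.8 131 ring [0.5529 0.2185 0.1206] grid [0.0294 0.0317]
top die1 0.7 155 ring [0.509  0.258  0.1203] grid [0.0242 0.0906]
top die1 0.55 61 ring [ 0.3571 -0.2615  0.028 ] grid [-0.4411 -0.1858]
top die1 0.52 40 ring [ 0.4269 -0.3118  0.0277] grid [-0.4244 -0.2702]
top stock1 0.66 141 ring [0.6368 0.1327 0.1202] grid [ 0.0323 -0.0882]
top stock1 0.61 153 ring [0.5096 0.258  0.1204] grid [0.0247 0.0901]
wrist die1 0.89 712 ring [ 0.4325 -0.2164  0.0287] grid [-0.3552 -0.2042]
wrist die1 0.81 642 ring [ 0.3554 -0.2584  0.0284] grid [-0.4403 -0.1824]
wrist die1 0.58 493 ring [ 0.442  -0.2721  0.0369] grid [-0.3863 -0.2514]
wrist die1 0.43 14 ring [ 0.448  -0.4025  0.0154] grid [-0.4708 -0.3509]
14.95 [ 0.4335 -0.2139  0.2431] 0.05955821028904726
```

Die A sits in its pocket: top at 0.1206, grid position (0.029, 0.032). Picking die B.

```bash
python3 -m creep '[[-0.001,-0.001,-0.06,0,0,0],[-0.001,-0.001,-0.12,0,0,0],[-0.001,-0.001,-0.175,0,0,0],[-0.001,-0.001,-0.21,0,0,0],[-0.001,-0.001,-0.224,0,0,0],[-0.001,-0.001,-0.224,0,0,0]]' && python3 -m creep '[[0,0,0,0,0,0],[0,0,0,0,0,0],[0,0,0,0,0,0],[0,0,0.03,0,0,0],[0,0,0.09,0,0,0],[0,0,0.15,0,0,0],[0.0,0.01,0.2,0,0,0],[0.02,0.05,0.21,0,0,0],[0.04,0.1,0.21,0,0,0],[0.06,0.155,0.21,0,0,0],[0.085,0.21,0.21,0,0,0],[0.11,0.265,0.21,0,0,0],[0.135,0.32,0.21,0,0,0],[0.154,0.37,0.21,0,0,0],[0.1635,0.391,0.21,0,0,0],[0.1635,0.391,0.21,0,0,0],[0.1635,0.391,0.21,0,0,0]]' 1
```

```text
t: 15.7
ee_pos: [0.4327, -0.2155, 0.019]
eef_rot: [[0.729, 0.684, -0.0], [0.684, -0.729, 0.0], [-0.0, -0.0, -1.0]]
contact_force: [-0.0, 0.6, 0.1]
opening: 0.0593
gripper_force: 0.0
t: 17.82
ee_pos: [0.5952, 0.1734, 0.2289]
eef_rot: [[0.731, 0.683, -0.001], [0.683, -0.731, -0.001], [-0.002, 0.0, -1.0]]
contact_force: [0.9, -0.8, -2.2]
opening: 0.0406
gripper_force: 35.0
```

```bash
python3 -m creep '[[0.001,0,-0.04,0,0,0],[0.001,0,-0.075,0,0,0],[0.001,0,-0.098,0,0,0],[0.001,0,-0.106,0,0,0],[0.001,0,-0.106,0,0,0]]' && python3 -m creep '[[0,0,0,0,0,0],[0,0,0,0,0,0],[0,0,0.0,0,0,0],[0,0,0.03,0,0,0],[0,0,0.08,0,0,0],[0,0,0.12,0,0,0],[-0.02,-0.05,0.12,0,0,0],[-0.04,-0.105,0.12,0,0,0],[-0.06,-0.16,0.12,0,0,0],[-0.08,-0.215,0.12,0,0,0],[-0.1,-0.27,0.12,0,0,0],[-0.12,-0.325,0.12,0,0,0],[-0.14,-0.38,0.12,0,0,0],[-0.155,-0.435,0.12,0,0,0],[-0.163,-0.47,0.12,0,0,0],[-0.163,-0.479,0.12,0,0,0],[-0.163,-0.479,0.12,0,0,0],[-0.163,-0.479,0.12,0,0,0]]' -0.3 && python3 nx.py
```

```text
t: 18.45
ee_pos: [0.5968, 0.1739, 0.1233]
eef_rot: [[0.731, 0.682, 0.0], [0.682, -0.731, -0.0], [-0.0, 0.0, -1.0]]
contact_force: [-1.0, 0.4, -1.7]
opening: 0.0405
gripper_force: 35.0
t: 20.7
ee_pos: [0.4342, -0.3029, 0.2431]
eef_rot: [[0.729, 0.684, 0.0], [0.684, -0.729, 0.001], [0.0, -0.0, -1.0]]
contact_force: [0.9, -1.4, 0.5]
opening: 0.0592
gripper_force: 0.0
top die1 0.8 143 ring [0.5545 0.2183 0.1205] grid [0.0304 0.0305]
top die1 0.72 144 ring [0.5946 0.172  0.1202] grid [ 0.0282 -0.0307]
top die1 0.46 42 ring [ 0.3494 -0.2073  0.0953] grid [-0.4098 -0.1409]
top stock1 0.7 151 ring [0.509  0.2585 0.1202] grid [0.0245 0.0909]
top stock1 0.56 348 ring [ 0.7451 -0.2823  0.0071] grid [-0.1716 -0.4656]
top stock1 0.55 142 ring [0.6371 0.1327 0.1204] grid [ 0.0325 -0.0885]
wrist die1 0.96 727 ring [ 0.4358 -0.3055  0.0287] grid [-0.4136 -0.2717]
wrist die1 0.95 725 ring [ 0.3551 -0.2594  0.0285] grid [-0.4412 -0.1829]
wrist die1 0.55 104 ring [ 0.4416 -0.366   0.0382] grid [-0.4507 -0.3198]
20.95 [ 0.4341 -0.3034  0.2431] 0.05940583156789352
```

```bash
python3 -m creep '[[0.0005,-0.0015,-0.06,0,0,0],[0.0005,-0.0015,-0.12,0,0,0],[0.0005,-0.0015,-0.175,0,0,0],[0.0005,-0.0015,-0.21,0,0,0],[0.0005,-0.0015,-0.224,0,0,0],[0.0005,-0.0015,-0.224,0,0,0]]' && python3 -m creep '[[0,0,0,0,0,0],[0,0,0,0,0,0],[0,0,0,0,0,0],[0,0,0.03,0,0,0],[0,0,0.09,0,0,0],[0,0,0.15,0,0,0],[0.0,0.01,0.2,0,0,0],[0.005,0.05,0.21,0,0,0],[0.013,0.105,0.21,0,0,0],[0.022,0.165,0.21,0,0,0],[0.031,0.225,0.21,0,0,0],[0.04,0.285,0.21,0,0,0],[0.05,0.345,0.21,0,0,0],[0.06,0.4,0.21,0,0,0],[0.07,0.45,0.21,0,0,0],[0.0755,0.482,0.21,0,0,0],[0.0755,0.482,0.21,0,0,0],[0.0755,0.482,0.21,0,0,0]]' 1
```

```text
t: 21.7
ee_pos: [0.4345, -0.3056, 0.0189]
eef_rot: [[0.73, 0.684, -0.0], [0.684, -0.73, 0.0], [-0.0, -0.0, -1.0]]
contact_force: [0.8, -0.0, -0.2]
opening: 0.059
gripper_force: 0.0
t: 23.95
ee_pos: [0.5093, 0.1757, 0.2286]
eef_rot: [[0.73, 0.683, -0.001], [0.683, -0.73, -0.001], [-0.001, 0.0, -1.0]]
contact_force: [-0.3, -0.3, -2.7]
opening: 0.0405
gripper_force: 35.0
```

```bash
python3 -m creep '[[0.0005,0.001,-0.04,0,0,0],[0.0005,0.001,-0.075,0,0,0],[0.0005,0.001,-0.098,0,0,0],[0.0005,0.001,-0.106,0,0,0],[0.0005,0.001,-0.106,0,0,0]]' && python3 -m creep '[[0,0,0,0,0,0],[0,0,0,0,0,0],[0,0,0.0,0,0,0],[0,0,0.03,0,0,0],[0,0,0.08,0,0,0],[0,0,0.12,0,0,0],[-0.02,-0.05,0.12,0,0,0],[-0.04,-0.105,0.12,0,0,0],[-0.06,-0.16,0.12,0,0,0],[-0.08,-0.215,0.12,0,0,0],[-0.1,-0.27,0.12,0,0,0],[-0.12,-0.325,0.12,0,0,0],[-0.135,-0.38,0.12,0,0,0],[-0.15,-0.425,0.12,0,0,0],[-0.155,-0.436,0.12,0,0,0],[-0.155,-0.436,0.12,0,0,0],[-0.155,-0.436,0.12,0,0,0]]' -0.3 && python3 nx.py
```

```text
t: 24.58
ee_pos: [0.5104, 0.1766, 0.1232]
eef_rot: [[0.731, 0.683, -0.0], [0.683, -0.731, -0.0], [-0.0, 0.0, -1.0]]
contact_force: [-0.5, -0.3, -2.3]
opening: 0.0407
gripper_force: 35.0
t: 26.7
ee_pos: [0.3557, -0.2575, 0.2431]
eef_rot: [[0.729, 0.684, 0.0], [0.684, -0.729, 0.0], [0.001, -0.0, -1.0]]
contact_force: [-0.4, -0.1, -0.8]
opening: 0.0594
gripper_force: 0.0
top die1 0.57 138 ring [0.5543 0.219  0.1203] grid [0.0307 0.0311]
top die1 0.53 115 ring [0.2736 0.4074 0.1706] grid [-0.0461  0.3604]
top die1 0.5 265 ring [ 0.7443 -0.2835  0.0073] grid [-0.173  -0.4659]
top die1 0.47 135 ring [0.5102 0.1753 0.1206] grid [-0.0313  0.0292]
top die1 0.46 144 ring [0.5943 0.1732 0.1202] grid [ 0.0288 -0.0296]
top stock1 0.77 145 ring [0.5089 0.258  0.1205] grid [0.0242 0.0907]
top stock1 0.57 133 ring [0.6371 0.1328 0.1201] grid [ 0.0325 -0.0884]
wrist die1 0.93 300 ring [ 0.4156 -0.4402  0.0283] grid [-0.5203 -0.3564]
wrist die1 0.63 734 ring [ 0.3549 -0.2592  0.0287] grid [-0.4412 -0.1826]
26.95 [ 0.3557 -0.2579  0.243 ] 0.059234581441084726
```

```bash
python3 -m creep '[[-0.0005,-0.0015,-0.06,0,0,0],[-0.0005,-0.0015,-0.12,0,0,0],[-0.0005,-0.0015,-0.175,0,0,0],[-0.0005,-0.0015,-0.21,0,0,0],[-0.0005,-0.0015,-0.224,0,0,0],[-0.0005,-0.0015,-0.224,0,0,0]]' && python3 -m creep '[[0,0,0,0,0,0],[0,0,0,0,0,0],[0,0,0,0,0,0],[0,0,0.03,0,0,0],[0,0,0.09,0,0,0],[0,0,0.15,0,0,0],[0.0,0.01,0.2,0,0,0],[0.02,0.05,0.21,0,0,0],[0.045,0.1,0.21,0,0,0],[0.07,0.15,0.21,0,0,0],[0.095,0.2,0.21,0,0,0],[0.12,0.25,0.21,0,0,0],[0.145,0.3,0.21,0,0,0],[0.17,0.345,0.21,0,0,0],[0.19,0.38,0.21,0,0,0],[0.1965,0.3915,0.21,0,0,0],[0.1965,0.3915,0.21,0,0,0],[0.1965,0.3915,0.21,0,0,0]]' 1
```

```text
t: 27.7
ee_pos: [0.3545, -0.2595, 0.0181]
eef_rot: [[0.73, 0.684, -0.002], [0.684, -0.73, 0.002], [-0.0, -0.002, -1.0]]
contact_force: [-0.0, -0.1, -0.1]
opening: 0.0592
gripper_force: 0.0
t: 29.95
ee_pos: [0.5506, 0.13, 0.229]
eef_rot: [[0.731, 0.683, -0.001], [0.683, -0.731, -0.001], [-0.001, 0.0, -1.0]]
contact_force: [-0.5, -1.1, -1.7]
opening: 0.0403
gripper_force: 35.0
```

```bash
python3 -m creep '[[0.0005,0.001,-0.04,0,0,0],[0.0005,0.001,-0.075,0,0,0],[0.0005,0.001,-0.098,0,0,0],[0.0005,0.001,-0.106,0,0,0],[0.0005,0.001,-0.106,0,0,0]]' && python3 -m creep '[[0,0,0,0,0,0],[0,0,0,0,0,0],[0,0,0.0,0,0,0],[0,0,0.03,0,0,0],[0,0,0.08,0,0,0],[0,0,0.12,0,0,0],[-0.015,-0.05,0.12,0,0,0],[-0.03,-0.11,0.12,0,0,0],[-0.045,-0.17,0.12,0,0,0],[-0.06,-0.23,0.12,0,0,0],[-0.075,-0.29,0.12,0,0,0],[-0.09,-0.35,0.12,0,0,0],[-0.105,-0.41,0.12,0,0,0],[-0.116,-0.46,0.12,0,0,0],[-0.124,-0.51,0.12,0,0,0],[-0.126,-0.55,0.12,0,0,0],[-0.126,-0.55,0.12,0,0,0],[-0.126,-0.55,0.12,0,0,0]]' -0.3 && python3 nx.py
```

```text
t: 30.58
ee_pos: [0.5518, 0.1316, 0.1233]
eef_rot: [[0.731, 0.683, 0.0], [0.683, -0.731, -0.0], [0.0, 0.0, -1.0]]
contact_force: [-0.4, 0.3, -1.8]
opening: 0.0406
gripper_force: 35.0
t: 32.83
ee_pos: [0.4258, -0.417, 0.2429]
eef_rot: [[0.73, 0.683, -0.0], [0.683, -0.73, 0.001], [0.001, -0.001, -1.0]]
contact_force: [0.4, -0.1, -0.2]
opening: 0.0591
gripper_force: 0.0
top die1 0.81 145 ring [0.5947 0.1721 0.1201] grid [ 0.0283 -0.0307]
top die1 0.71 142 ring [0.5092 0.1769 0.1199] grid [-0.0309  0.0311]
top die1 0.65 49 ring [ 0.404  -0.4373  0.0276] grid [-0.5268 -0.3463]
top die1 0.64 145 ring [0.5546 0.2189 0.1204] grid [0.0309 0.0309]
top die1 0.54 132 ring [0.5456 0.1312 0.1208] grid [-0.0355 -0.0271]
top stock1 0.71 126 ring [0.5947 0.1709 0.1201] grid [ 0.0275 -0.0316]
top stock1 0.58 144 ring [0.6369 0.1328 0.1203] grid [ 0.0323 -0.0882]
top stock1 0.58 143 ring [0.5094 0.2581 0.1203] grid [0.0245 0.0904]
top stock1 0.49 107 ring [0.2736 0.4068 0.1707] grid [-0.0465  0.3599]
33.075 [ 0.4261 -0.4167  0.2434] 0.05935844875605642
```

Four dies are placed. Die E has been knocked to about (0.41, -0.44), so I re-measure it from above.

```bash
python3 -m creep '[[-0.04,0,0.02,0,0,0],[-0.064,-0.023,0.02,0,0,0],[-0.064,-0.023,0.02,0,0,0],[-0.064,-0.023,0.02,0,0,0]]' && python3 nx.py | grep -v stock
```

```text
t: 33.58
ee_pos: [0.3623, -0.44, 0.263]
eef_rot: [[0.73, 0.684, 0.001], [0.684, -0.73, 0.0], [0.001, 0.0, -1.0]]
contact_force: [0.6, -0.3, -0.6]
opening: 0.0593
gripper_force: 0.0
top die1 0.75 100 ring [ 0.4082 -0.4438  0.0275] grid [-0.5281 -0.354 ]
top die1 0.67 139 ring [0.5102 0.1768 0.12  ] grid [-0.0303  0.0304]
top die1 0.62 144 ring [0.5541 0.219  0.1204] grid [0.0306 0.0312]
top die1 0.56 131 ring [0.5943 0.1708 0.1205] grid [ 0.0271 -0.0314]
top die1 0.49 133 ring [0.5514 0.1307 0.1203] grid [-0.0316 -0.0315]
wrist die1 0.87 699 ring [ 0.4118 -0.446   0.0287] grid [-0.527  -0.3581]
33.825 [ 0.3624 -0.4401  0.2628] 0.05911546530061103
```

```bash
python3 -m creep '[[0.03,-0.003,-0.04,0,0,0],[0.0485,-0.0055,-0.08,0,0,0],[0.0485,-0.0055,-0.14,0,0,0],[0.0485,-0.0055,-0.195,0,0,0],[0.0485,-0.0055,-0.23,0,0,0],[0.0485,-0.0055,-0.244,0,0,0],[0.0485,-0.0055,-0.244,0,0,0]]' && python3 -m creep '[[0,0,0,0,0,0],[0,0,0,0,0,0],[0,0,0,0,0,0],[0,0,0.03,0,0,0],[0,0,0.09,0,0,0],[0,0,0.15,0,0,0],[0.0,0.01,0.2,0,0,0],[0.005,0.05,0.21,0,0,0],[0.01,0.11,0.21,0,0,0],[0.015,0.17,0.21,0,0,0],[0.02,0.23,0.21,0,0,0],[0.025,0.29,0.21,0,0,0],[0.03,0.35,0.21,0,0,0],[0.035,0.41,0.21,0,0,0],[0.04,0.47,0.21,0,0,0],[0.045,0.53,0.21,0,0,0],[0.05,0.59,0.21,0,0,0],[0.054,0.64,0.21,0,0,0],[0.0573,0.667,0.21,0,0,0],[0.0573,0.667,0.21,0,0,0]]' 1 && python3 -m creep '[[0,0,0,0,0,0],[0,0,0,0,0,0]]'
```

```text
t: 34.7
ee_pos: [0.4105, -0.4461, 0.0187]
eef_rot: [[0.73, 0.684, -0.0], [0.684, -0.73, 0.001], [0.0, -0.001, -1.0]]
contact_force: [0.2, 0.1, 0.2]
opening: 0.0593
gripper_force: 0.0
t: 37.2
ee_pos: [0.4672, 0.2224, 0.2284]
eef_rot: [[0.728, 0.686, -0.001], [0.686, -0.728, -0.0], [-0.001, -0.0, -1.0]]
contact_force: [-0.3, 0.4, -3.1]
opening: 0.0402
gripper_force: 35.0
t: 37.45
ee_pos: [0.4674, 0.2197, 0.229]
eef_rot: [[0.731, 0.682, -0.0], [0.682, -0.731, -0.0], [-0.0, 0.0, -1.0]]
contact_force: [0.3, -0.1, -2.6]
opening: 0.0405
gripper_force: 35.0
```

```bash
python3 -m creep '[[0.001,0.0015,-0.04,0,0,0],[0.001,0.0015,-0.075,0,0,0],[0.001,0.0015,-0.098,0,0,0],[0.001,0.0015,-0.106,0,0,0],[0.001,0.0015,-0.106,0,0,0]]' && python3 -m creep '[[0,0,0,0,0,0],[0,0,0,0,0,0],[0,0,0.0,0,0,0],[0,0,0.03,0,0,0],[0,0,0.08,0,0,0],[0,0,0.14,0,0,0],[-0.01,-0.04,0.17,0,0,10],[-0.015,-0.09,0.17,0,0,20],[-0.02,-0.14,0.17,0,0,30],[-0.025,-0.19,0.17,0,0,40],[-0.03,-0.24,0.17,0,0,50],[-0.035,-0.28,0.17,0,0,60],[-0.04,-0.31,0.17,0,0,70],[-0.04,-0.32,0.17,0,0,80],[-0.04,-0.32,0.17,0,0,90],[-0.04,-0.32,0.17,0,0,90],[-0.04,-0.32,0.17,0,0,90]]' -0.2 && python3 nx.py
python3 - <<'E'
from h import *
t=snap('top','t5'); cv2.imwrite('pics/t5c.png',cv2.resize(t['frame'][90:250,40:300],(780,480),interpolation=cv2.INTER_CUBIC))
E
```

```text
t: 38.08
ee_pos: [0.4688, 0.2219, 0.1232]
eef_rot: [[0.731, 0.683, 0.0], [0.683, -0.731, -0.0], [0.0, 0.0, -1.0]]
contact_force: [-0.6, -0.2, -2.9]
opening: 0.0407
gripper_force: 35.0
t: 40.2
ee_pos: [0.4286, -0.0975, 0.2932]
eef_rot: [[-0.682, 0.732, 0.0], [0.732, 0.682, -0.0], [-0.0, 0.0, -1.0]]
contact_force: [0.2, -0.4, -0.0]
opening: 0.0546
gripper_force: 0.0
top die1 0.77 138 ring [0.4678 0.2206 0.1201] grid [-0.0315  0.0913]
top die1 0.73 151 ring [0.5546 0.219  0.1198] grid [0.0309 0.0309]
top die1 0.7 135 ring [0.5942 0.1722 0.1204] grid [ 0.028  -0.0303]
top die1 0.56 141 ring [0.5456 0.1307 0.1204] grid [-0.0358 -0.0275]
top die1 0.5 144 ring [0.5089 0.1766 0.1203] grid [-0.0314  0.0311]
top stock1 0.8 148 ring [0.5088 0.2579 0.1208] grid [0.024  0.0906]
top stock1 0.52 142 ring [0.6371 0.1325 0.1202] grid [ 0.0323 -0.0887]
wrist die1 0.91 815 ring [0.5536 0.1325 0.1206] grid [-0.0288 -0.0317]
wrist die1 0.73 817 ring [0.5075 0.175  0.1211] grid [-0.0335  0.0309]
40.45 [ 0.4286 -0.0975  0.293 ] 0.054519433552316
```

View pics/t5c.png

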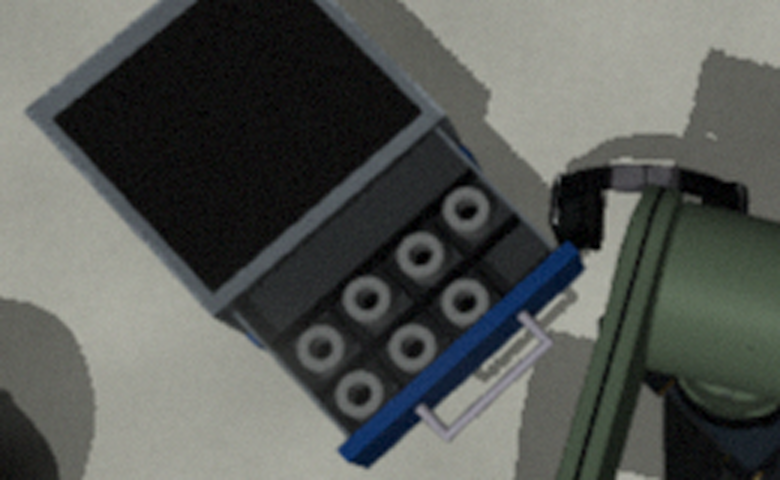

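All seven dies lie flat in separate pockets. Next I grip the handle again and push the drawer shut.

```bash
python3 -m creep '[[0.012,0.05,0,0,0,0],[0.025,0.11,0,0,0,0],[0.038,0.165,0,0,0,0],[0.0455,0.196,0,0,0,0],[0.0455,0.196,-0.03,0,0,0],[0.0455,0.196,-0.08,0,0,0],[0.0455,0.196,-0.13,0,0,0],[0.0455,0.196,-0.165,0,0,0],[0.0455,0.196,-0.185,0,0,0],[0.0455,0.196,-0.185,0,0,0]]' 0.42 && python3 -m creep '[[0,0,0,0,0,0],[0,0,0,0,0,0],[0,0,0,0,0,0],[0.01,0.0095,0,0,0,0],[0.03,0.028,0,0,0,0],[0.055,0.0515,0,0,0,0],[0.075,0.07,0,0,0,0],[0.095,0.089,0,0,0,0],[0.107,0.1,0,0,0,0],[0.114,0.1065,0,0,0,0],[0.1165,0.109,0,0,0,0],[0.1165,0.109,0,0,0,0],[0.1165,0.109,0,0,0,0]]' 1
```

```text
t: 41.75
ee_pos: [0.473, 0.0982, 0.1067]
eef_rot: [[-0.683, 0.73, -0.004], [0.73, 0.683, -0.001], [0.002, -0.003, -1.0]]
contact_force: [-0.0, -0.1, 0.2]
opening: 0.0265
gripper_force: 0.0
t: 43.38
ee_pos: [0.5896, 0.207, 0.1091]
eef_rot: [[-0.684, 0.73, -0.002], [0.73, 0.684, -0.001], [0.001, -0.002, -1.0]]
contact_force: [-3.5, -1.0, 7.6]
opening: 0.0092
gripper_force: 35.0
```

```bash
python3 -m creep '[[0.0015,0.0015,0,0,0,0],[0.0015,0.0015,0,0,0,0],[0.0,0.0,0,0,0,0]]' && python3 -m creep '[[0,0,0,0,0,0],[0,0,0,0,0,0],[0,0,0.04,0,0,0],[0,0,0.1,0,0,0],[0.0,0,0.16,0,0,-10],[0.01,-0.04,0.2,0,0,-20],[0.025,-0.09,0.23,0,0,-30],[0.04,-0.14,0.23,0,0,-40],[0.05,-0.19,0.23,0,0,-46],[0.063,-0.235,0.23,0,0,-46],[0.065,-0.242,0.23,0,0,-46],[0.065,-0.242,0.23,0,0,-46],[0.065,-0.242,0.23,0,0,-46]]' 0.42
cat > mf.py <<'E'
from h import *
np.set_printoptions(suppress=True,precision=4)
import sys
for c in ['wrist','top']:
    s=snap(c,sys.argv[1]+c)
    for o in optics.trace('muffs',c)[:1]:
        p=cloud(s,o['mask']); q=p[(p[:,2]>.150)&(p[:,2]<.17)]
        if len(q)<10: print(c,'few',len(p)); continue
        m,sz,a=cv2.minAreaRect((q[:,:2]*1000).astype(np.float32)); print(c,o['score'],len(q),m,sz,a,'mean',q.mean(0),'z95',np.percentile(q[:,2],95))
        xy=p[:,:2]-p[:,:2].mean(0)
        b=np.linalg.svd(q[:,:2]-q[:,:2].mean(0),full_matrices=False)[2][0]; print('pad dir',np.degrees(np.arctan2(b[1],b[0]))%180)
        print('all ext',np.percentile(p,[1,99],axis=0))
st=r.state(); print(st['t'],np.array(st['ee_pos']),st['opening'])
E
python3 mf.py m1; python3 -c "
from h import *
s=snap('top'); p=cloud(s,np.ones(s['depth'].shape,bool)); yaw=np.radians(43.0); ex=np.array([np.cos(yaw),np.sin(yaw)]); ey=np.array([-ex[1],ex[0]])
X=p[:,:2]@ex;Y=p[:,:2]@ey; m=(p[:,2]>.12)&(p[:,2]<.136)&(abs(Y+.249)<.05)&(X>.54)&(X<.59); print('bar X',np.percentile(X[m],[5,50,95]) if m.sum() else m.sum())"
```

```text
t: 43.75
ee_pos: [0.5896, 0.207, 0.1091]
eef_rot: [[-0.683, 0.73, -0.001], [0.73, 0.683, -0.0], [0.001, -0.001, -1.0]]
contact_force: [-2.1, 1.1, 4.9]
opening: 0.0093
gripper_force: 35.0
t: 45.38
ee_pos: [0.6554, -0.0333, 0.338]
eef_rot: [[0.049, 0.999, -0.0], [0.999, -0.049, 0.001], [0.001, -0.0, -1.0]]
contact_force: [0.4, -0.5, -0.8]
opening: 0.0266
gripper_force: 0.0
wrist 0.86 1585 (656.0368041992188, -30.35293960571289) (85.62996673583984, 23.69101333618164) 86.6022720336914 mean [ 0.6559 -0.0282  0.1586] z95 0.16188246853153834
pad dir 86.71669005627345
all ext [[ 0.6262 -0.1167  0.0161]
 [ 0.6862  0.0625  0.1621]]
top few 448
45.575 [ 0.6555 -0.0335  0.3382] 0.026444264685195923
bar X [0.56505928 0.56849973 0.57395965]
```

View pics/m1wrist.png

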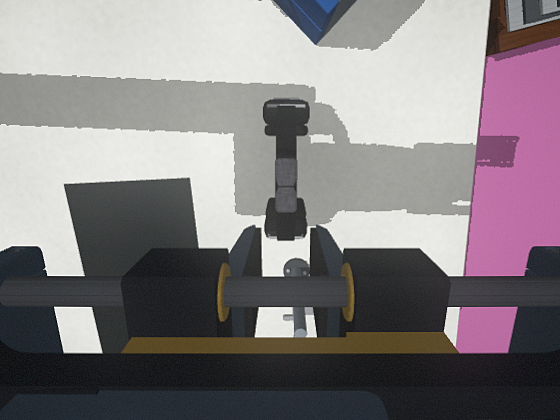

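The wrist view shows the muffs' pad at (287,185), lined up with the fingers, and the drawer is shut. I grip the pad and lift.

```bash
python3 -m creep '[[0.0005,0.0035,-0.05,0,0,0],[0.0005,0.0035,-0.1,0,0,0],[0.0005,0.0035,-0.15,0,0,0],[0.0005,0.0035,-0.18,0,0,0],[0.0005,0.0035,-0.191,0,0,0],[0.0005,0.0035,-0.191,0,0,0]]' 0.0 && python3 -m creep '[[0,0,0,0,0,0],[0,0,0,0,0,0],[0,0,0,0,0,0],[0,0,0.02,0,0,0],[0,0,0.05,0,0,0],[0,0,0.1,0,0,0],[0,0,0.15,0,0,0],[0,0,0.2,0,0,0],[0,0,0.22,0,0,0],[0,0,0.22,0,0,0],[0,0,0.22,0,0,0]]' 1 35
```

```text
t: 46.38
ee_pos: [0.6563, -0.0309, 0.1471]
eef_rot: [[0.05, 0.999, 0.0], [0.999, -0.05, 0.0], [0.0, 0.0, -1.0]]
contact_force: [0.1, -0.5, 0.6]
opening: 0.0456
gripper_force: 0.0
t: 47.75
ee_pos: [0.6556, -0.0312, 0.365]
eef_rot: [[0.05, 0.999, -0.003], [0.999, -0.05, 0.0], [0.0, -0.003, -1.0]]
contact_force: [0.1, 0.1, -3.2]
opening: 0.0238
gripper_force: 35.0
```

```bash
python3 -m creep '[[0,-0.02,0.01,0,0,9],[-0.002,-0.06,0.01,0,0,18],[-0.004,-0.1,0.01,0,0,27],[-0.007,-0.14,0.01,0,0,36],[-0.01,-0.18,0.01,0,0,45],[-0.012,-0.22,0.01,0,0,54],[-0.015,-0.26,0.01,0,0,63],[-0.018,-0.29,0.01,0,0,72],[-0.019,-0.303,0.01,0,0,81],[-0.019,-0.303,0.01,0,0,81],[-0.019,-0.303,0.01,0,0,81]]'
python3 - <<'E'
from h import *
np.set_printoptions(suppress=True,precision=4)
st=r.state(); print(np.array(st['ee_pos']),st['opening'])
for c in ['top','scene','wrist']:
    s=snap(c,'h1'+c); full=cloud(s,np.ones(s['depth'].shape,bool))
    q=full[(np.abs(full[:,2]-.171)<.005)&(full[:,0]>.57)&(full[:,0]<.70)&(full[:,1]<-.21)&(full[:,1]>-.46)]
    if len(q)<20: print(c,len(q)); continue
    a=np.polyfit(q[:,1],q[:,0],1)
    for _ in range(3):
        e=q[:,0]-np.polyval(a,q[:,1]); q=q[abs(e)<.009]; a=np.polyfit(q[:,1],q[:,0],1)
    print(c,len(q),'x at y=-.334:',np.polyval(a,-.334),'dir',90-np.degrees(np.arctan(a[0])),'y range',q[:,1].min(),q[:,1].max())
s=cv2.imread('pics/h1scene.png'); cv2.imwrite('pics/h1s.png',cv2.resize(s[100:340,180:480],(750,600),interpolation=cv2.INTER_CUBIC))
E
```

```text
t: 49.12
ee_pos: [0.6371, -0.3334, 0.3758]
eef_rot: [[-0.978, 0.208, -0.002], [0.208, 0.978, 0.002], [0.002, 0.001, -1.0]]
contact_force: [-1.0, -0.1, -1.8]
opening: 0.0237
gripper_force: 35.0
[ 0.6371 -0.3334  0.3758] 0.023685960881811862
top 183 x at y=-.334: 0.6355306916048078 dir 78.60122774593643 y range -0.3083178098038811 -0.2109410119379146
scene 243 x at y=-.334: 0.6397277558052787 dir 78.03977059818733 y range -0.458441023189522 -0.2110160622297217
wrist 2134 x at y=-.334: 0.6361768739665971 dir 78.03671172088109 y range -0.4599802952240555 -0.210011141607285
```

View pics/h1s.png

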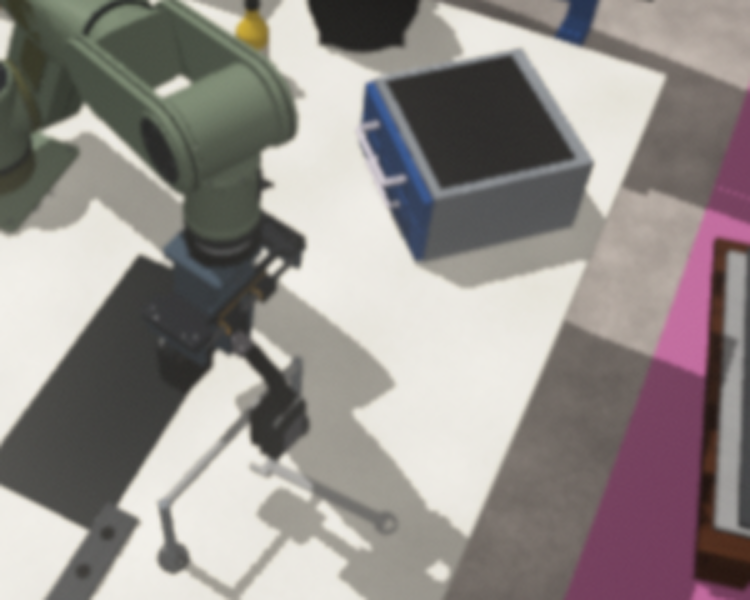

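View pics/h1wrist.png

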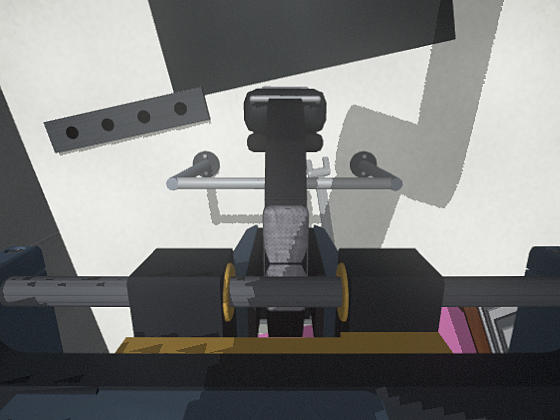

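The muffs straddle the bar, cups either side, at (285,110) and below the gripper in the wrist view. I lower them.

```bash
python3 -m creep '[[0.0,0,-0.04,0,0,0],[0,0,-0.09,0,0,0],[0,0,-0.13,0,0,0],[0,0,-0.16,0,0,0],[0,0,-0.18,0,0,0],[0,0,-0.192,0,0,0],[0,0,-0.196,0,0,0],[0,0,-0.196,0,0,0]]' && python3 -m creep '[[0,0,-0.002,0,0,0],[0,0,-0.003,0,0,0],[0,0,-0.003,0,0,0]]'
```

```text
t: 50.28
ee_pos: [0.6375, -0.3342, 0.1816]
eef_rot: [[-0.979, 0.206, 0.001], [0.206, 0.979, -0.0], [-0.001, -0.0, -1.0]]
contact_force: [-0.0, -0.3, -2.9]
opening: 0.0238
gripper_force: 35.0
t: 50.65
ee_pos: [0.6371, -0.3342, 0.1781]
eef_rot: [[-0.979, 0.206, 0.0], [0.206, 0.979, 0.0], [-0.0, 0.0, -1.0]]
contact_force: [-0.4, 0.6, -3.0]
opening: 0.0236
gripper_force: 35.0
```

```bash
python3 -m creep '[[0,0,-0.001,0,0,0],[0,0,-0.002,0,0,0],[0,0,-0.003,0,0,0],[0,0,-0.003,0,0,0]]'
```

```text
t: 51.15
ee_pos: [0.6372, -0.3342, 0.1761]
eef_rot: [[-0.979, 0.206, 0.001], [0.206, 0.979, -0.0], [-0.001, -0.0, -1.0]]
contact_force: [-1.9, 1.3, 3.5]
opening: 0.0239
gripper_force: 35.0
```

Contact with the bar is felt (+3.5 N). I release and rise.

```bash
python3 -m creep '[[0,0,0,0,0,0],[0,0,0,0,0,0],[0,0,0,0,0,0],[0,0,0.01,0,0,0],[0,0,0.03,0,0,0],[0,0,0.06,0,0,0],[0,0,0.1,0,0,0],[0,0,0.15,0,0,0],[-0.05,0.02,0.17,0,0,0],[-0.11,0.04,0.17,0,0,0],[-0.17,0.06,0.17,0,0,0],[-0.2,0.1,0.17,0,0,0],[-0.2,0.1,0.17,0,0,0],[-0.2,0.1,0.17,0,0,0],[-0.2,0.1,0.17,0,0,0],[-0.2,0.1,0.17,0,0,0]]' -0.1
python3 - <<'E'
from h import *
np.set_printoptions(suppress=True,precision=4)
for c in ['scene','top']:
    s=snap(c,'f1'+c)
    for o in optics.trace('muffs',c)[:1]:
        p=cloud(s,o['mask']); q=p[p[:,2]>.175]; print(c,o['score'],len(p),q.mean(0) if len(q) else 0,np.percentile(p,[2,98],axis=0))
s=cv2.imread('pics/f1scene.png'); t=cv2.imread('pics/f1top.png')
a=cv2.resize(s[120:320,200:420],(440,400)); b=cv2.resize(t[90:290,80:440],(360*2,400))[:, 360:]
cv2.imwrite('pics/f1.png',np.hstack([a,b]))
E
```

```text
t: 53.15
ee_pos: [0.4379, -0.2348, 0.3444]
eef_rot: [[-0.978, 0.206, -0.001], [0.206, 0.978, 0.0], [0.001, 0.0, -1.0]]
contact_force: [-0.0, -0.4, -0.5]
opening: 0.0501
gripper_force: 0.0
scene 0.86 911 [ 0.6416 -0.3379  0.1856] [[ 0.5522 -0.3804  0.052 ]
 [ 0.7332 -0.3079  0.1907]]
top 0.56 239 [ 0.4808 -0.1925  0.6649] [[ 0.6087 -0.3467 -0.0017]
 [ 0.7545 -0.2713  0.289 ]]
```

View pics/f1.png

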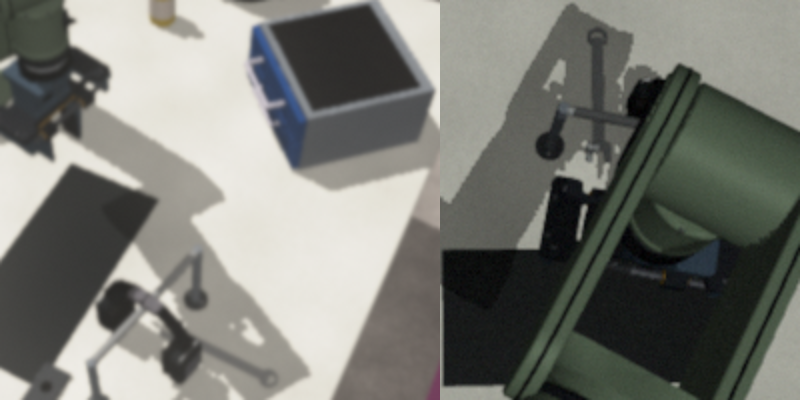

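The scene crop shows the muffs hanging upright on the bar at about (150,310) with a cup on each side. The drawer is shut and the mat is empty.

```bash
python3 -m creep '[[0,0,0,0,0,0],[0,0,0,0,0,0],[0,0,0,0,0,0],[0,0,0,0,0,0],[0,0,0,0,0,0],[0,0,0,0,0,0],[0,0,0,0,0,0],[0,0,0,0,0,0]]' >/dev/null
python3 - <<'E'
from h import *
s=snap('scene'); o=optics.trace('muffs','scene')[0]; p=cloud(s,o['mask']); print(np.round(np.percentile(p,[2,98],axis=0),3).tolist())
print(workorder.job_done())
E
```

```text
[[0.551, -0.38, 0.003], [0.734, -0.28, 0.191]]
the job is handed in; nothing more can be done
None
```

The job is handed in at about 54 s, verdict not shown: all five bench dies lie flat in their own pockets, the drawer is shut and the muffs hang upright on the rail.

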